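# Eject a charged battery pack and trap it on the dock

## Task

The two-bay battery charger on the counter ledge holds a thick and a slim pack. With one finger press the release key at the right of the thick pack's bay, having the other finger ready in front of that pack: the spring shoots it out, and this finger must stop it on the charger's front tray before it slides away. Then let the key come right back up while you keep the pack trapped against that finger, and finish while still holding it there; do not lift it, and leave the slim pack, its key and the other things alone.

Things in the scene. Friction and masses are not known exactly. Their poses are not given: they have to be found in the camera images.
- dock: Charging dock: flat grey case fixed to the ledge, 152 mm deep (its x) x 196 mm wide (its y). Origin: centre of its underside; x points to its rear (away from the robot at yaw 0), y to its left, z up. The flat tray that carries the packs is 14 mm above the underside and reaches the front edge, x = -76 mm; only the two keys stand on its front part. Rear housing x = 52 to 76 mm, 40 mm high.
- tray_left (a point): Point on the tray's surface on the left bay's centre line (dock x = -46, y = +68 mm), 36 mm in front of a seated pack's front face and level with the bay's key, which is 50 mm to its right. Axes are the dock's. A finger standing here over the tray (within 15 mm to either side, tip at most 20 mm above the tray) stops the thick pack. Guide walls stand only beside the packs, at x > -10 mm, 14 mm high.
- tray_right (a point): The same for the right bay: dock x = -46, y = -28 mm. In either bay a spring ejector behind the pack pushes it towards -x of the dock, with about 3 N seated, 1 N at 50 mm out, where it ends. Once freed by the key, an untrapped pack shoots straight out over the front edge in a fraction of a second.
- thick_pack: Thick battery pack, black, smooth, 58 mm long (its x) x 47 mm wide x 32 mm thick, about 0.3 kg, loose in either bay. Origin: centre of its underside; front face at x = -29 mm. Seated, the origin is at dock x = +19 mm, z = 14 mm, and the front face at dock x = -10 mm. A latch lug stands out 7.5 mm from its right side at the front. Well ejected: 14 to 45 mm further out (dock -x) than seated.
- slim_pack: The slim battery pack in the other bay: the same but 20 mm thick. It stays seated.
- key_left_top (a point): Centre of the top face of the left bay's release key, a black ribbed press plate 36 mm long (dock x) x 28 mm wide (dock y). At rest at dock x = -46, y = +18 mm, 28 mm above the dock's underside (14 mm above the tray), 36 mm in front of a seated pack's front face. It moves with the key; its axes are the dock's.
- key_right_top (a point): The same for the right bay's key: x = -46 mm, y = -78 mm in the dock's frame.
- key_left (a joint): How far the left bay's key is pressed down, m: 0 up, 0.009 on its stop. A spring pushes it back up, 2 N at the top to 6 N at the stop. Its tooth frees the pack at about 0.006, and comes up again behind the pack's lug once the pack is 11 mm out.
- key_right (a joint): The same for the right bay's key.
- terminal: Bystander: grey handheld terminal, 150 x 72 x 27 mm, lying beside the dock.
- sample_dish: Bystander: small glazed dish with tasting cubes, 91 mm across, 22 mm high, beside the dock.
- slicer: Bystander: cheese slicer (blade and wooden handle), 215 mm long, lying on the ledge.
- wedge: Bystander: wrapped cheese wedge, 119 x 78 x 56 mm.
- mustard_jar: Bystander: jar with a screw lid, 72 mm across, 94 mm high.
There are look-alikes about, which are no part of the job. What is shaped like the thick_pack but turquoise is not meant.

How it is judged:
By the outcome, as a careful person would: the job done as asked, in the order asked, and still so for the second after the job is handed in, while the arm keeps its last pose, push and grip.
It also fails if it takes over 32 s, if anything falls off the work surface, if the arm or the gripper's body presses on something with over 40 N, if the wrist force passes 120 N, or if a joint passes its speed limit or range.

## Robot

A 6-joint arm with a two-finger parallel gripper is mounted at the origin on a cart in front of the work surface, level with it; the furniture and walls round the work are solid. World frame = base frame: x ahead of the robot, y to its left, z up, the work surface at z = 0. Lengths are in m, angles in rad, forces in N, time in s.
With the tool pointing down it reaches from about 0.4 to 0.825 m from the base axis. Payload 7 kg.
Tool frame: the origin (TCP) lies between the finger pads; the fingertips stand 17 mm ahead of it and the grasp point (between the pads) lies 2 mm behind it; x points along the fingers, z is the direction in which the jaws open and shut, and the axes are right-handed (so a half turn about x gives the same grasp; the last joint's range is limited). The gripper opens to 88 mm and grips with 3 to 60 N. Pads are 19 mm wide; open, the fingers measure 130 mm over their backs; the gripper's body (78 mm by 193 mm) begins 47 mm behind the grasp point.
Start: joints at [1.442, 0.359, 0.012, 0, -1.224, -0.288], TCP at [0.273, 0.617, 0.244] pointing down, gripper open.
Joint ranges: [-3.07, 3.07], [-1.43, 2.12], [-1.02, 1.25], [-3.03, 1.67], [-3.05, -0], [-3.03, 3.03]. Speed limits (rad/s): [2.39, 2.39, 3.01, 3.14, 3.14, 3.14].

## Interface

Orientations are given as [roll, pitch, yaw] about the fixed x, y, z axes, in that order (R = Rz(yaw) Ry(pitch) Rx(roll)).
In Python, from station import * gives the robot as it stands.
- The arm moves only by the tool step_arm, never from a script. Its argument "deltas" is a list of rows, each a list of 5 numbers: the shift along the tool's x, y, z in cm, then the turn about the tool's x in degrees, then the closure, from 0 (fully open) to 1 (shut). In form: [[dx, dy, dz, roll, fingers], ...]. A call has exactly 10 rows; each row is the pose to reach, as a shift and turn from the pose commanded when the call began, along the tool's axes at that moment; what a row does not reach only later rows make up. A row lasts 1/12 s, in which the tool goes at most 41.7 mm and 7.16 degrees, less where a joint would pass 70% of its speed; a pose out of reach is approached as far as the arm can. A call with a gripper value outside its range is refused whole. The fingers move at their own pace and stop on an object; "squeeze" is the grip in N (left out, the last holds). Time passes only in rows, so rows that repeat a pose let the fingers close, or fill a call up. It gives the time, the measured TCP pose, the force and the opening at its end, in the units of the state.
- get_state(): the state, without advancing time (a new reading comes with each control period).
- grab_frame(name): name is "scene" or "top" or "wrist"; returns a dict with "pixels" (400x640x3 uint8, red, green, blue), "range_z" (400x640 float32, m along the optical axis (not along the pixel's ray), 0 where there is no reading), "fx", "fy", "cx", "cy" (pixels), "view" (4x4, takes a point from world to camera coordinates); the wrist camera has in their place "hand_eye" (4x4, takes a point from camera to tool coordinates, whose origin is the TCP and whose axes are the tool frame's). Camera axes: x right, y down, z forward; pixel columns grow to the right and rows downward; lengths in m; the calibration is good to about 2 mm. A picture is of the moment at which its call begins: read the wrist's pose just before it.
- job_done(): hands the job in, once; it reports no verdict.
Trained networks look in the newest picture that a camera, given by its name, has taken for a name from the list of things; names that differ only in an ending like _2 or _b are one class to them, and where a whole thing is asked for, a point or a joint stands for the part that bears it (a point fixed in the world has none). Each returns a list of dicts, best first, with "conf" (0 to 1); they miss things now and then, are a little off and sometimes report something else, mostly with a low value. They report only what shows in the picture. A call takes as long as a camera call. They do not tell look-alikes from the thing itself.
- boxes_of(thing, camera): "extent" ([left, top, right, bottom] in pixels, round what is visible of it).
- masks_of(thing, camera): "mask" (400x640 bool, what is visible of it) and "extent" ([left, top, right, bottom] in pixels, round what is visible of it).
The state is a dict: "t": time; "q": joint angles; "qd": joint speeds; "joint_efforts": joint torques, N m; "eef_pos": TCP position; "ee_rot": TCP orientation; "force": force on the tool from outside, world axes, zero at the start; "moment": the same for the moment, N m; "width": finger opening in m.
Only numpy, scipy, OpenCV 4.12 (cv2) and the standard library are available. Lean on these libraries where they do the work, as an engineer would, in place of code of your own. Each camera call takes 0.05 s, during which the arm holds its last target.

## Working session

There is one attempt and no reset: what is moved stays moved. The work goes in short steps, Python scripts to look and compute and a tool call to move; the robot and the scene stay as the last step left them, time stands still between calls to the robot, and variables do not carry over. Pictures are saved under pics/ and viewed, and the job is handed in when it is done.

Besides the shell and the picture viewer there is one more tool, called after "Call:" as name([rows], argument=value, ...), one row to a line, values as JSON. step_arm: Moves the arm, as the interface text tells. Its arguments: {"type":"object","properties":{"deltas":{"type":"array"},"squeeze":{"type":"number"}},"required":["deltas"]}

```bash
ls; mkdir -p pics; python3 - <<'E'
from station import *
import cv2
s=get_state(); print({k:(v if not hasattr(v,'round') else v) for k,v in s.items()})
for n in ("scene","top","wrist"):
    f=grab_frame(n); cv2.imwrite(f"pics/{n}0.png",f["pixels"][:,:,::-1])
    print(n,f["fx"],f["cx"],f["cy"])
    for th in ("dock","thick_pack","slim_pack","key_left_top"):
        print(th,[(round(d["conf"],2),[int(v) for v in d["extent"]]) for d in boxes_of(th,n)])
E
```

```text
pics
{'t': 0.0, 'q': array([ 1.44212560e+00,  3.59378079e-01,  1.10630624e-02, -3.36289614e-04,
       -1.22409241e+00, -2.88101859e-01]), 'qd': array([ 8.00652085e-04, -2.15661053e-05,  1.97861843e-03, -1.16002083e-03,
       -8.18970459e-04,  6.69077167e-04]), 'joint_efforts': array([ 1.20999443e-04, -5.82718849e+01,  2.93053758e+01,  6.99712381e+00,
        7.01902361e-03, -1.49023922e-04]), 'eef_pos': array([0.27308759, 0.61679204, 0.24263268]), 'ee_rot': array([ 0.09436625,  1.56915449, -1.89331719]), 'force': array([-0.69802231,  0.02795196, -0.59845822]), 'moment': array([ 0.00798855,  0.03405594, -0.01252771]), 'width': 0.08790703441845168}
scene 381.0302667884913 319.08261813463645 194.81162263638163
dock [(0.85, [281, 165, 345, 222])]
thick_pack [(0.77, [369, 223, 385, 241]), (0.71, [242, 156, 265, 174]), (0.52, [313, 187, 331, 203])]
slim_pack [(0.42, [296, 172, 312, 187])]
key_left_top [(0.67, [295, 191, 306, 202])]
top 423.39665400121896 322.9198926502576 195.5030687596291
dock [(0.63, [291, 177, 341, 222])]
thick_pack [(0.67, [313, 193, 327, 205]), (0.66, [367, 220, 382, 236]), (0.51, [251, 173, 266, 188]), (0.17, [301, 198, 308, 210])]
slim_pack []
key_left_top [(0.5, [299, 199, 309, 207])]
wrist 313.2157626351422 321.62996526192916 201.28308654023417
dock []
thick_pack []
slim_pack []
key_left_top []
```

```bash
python3 - <<'E'
import cv2,numpy as np
a=cv2.imread("pics/scene0.png");b=cv2.imread("pics/top0.png")
A=cv2.resize(a[130:270,220:420],(800,560),interpolation=cv2.INTER_CUBIC);cv2.imwrite("pics/sc1.png",A)
B=cv2.resize(b[130:270,220:420],(800,560),interpolation=cv2.INTER_CUBIC);cv2.imwrite("pics/tp1.png",B)
E
```

```text
(no output)
```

View pics/scene0.png

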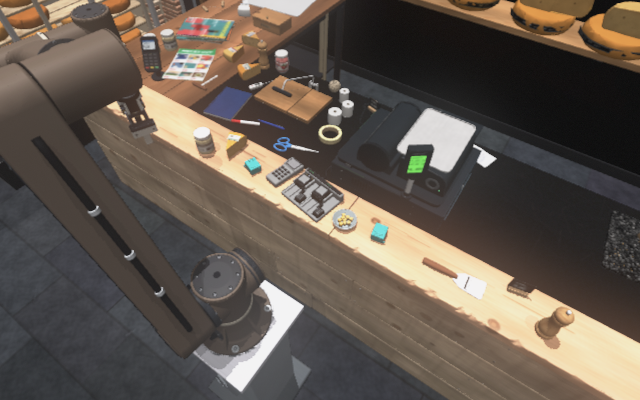

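View pics/top0.png

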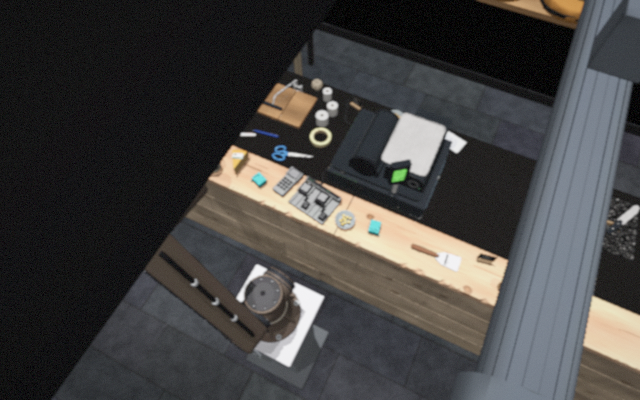

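```bash
sleep 1
```

```text
(no output)
```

View pics/wrist0.png

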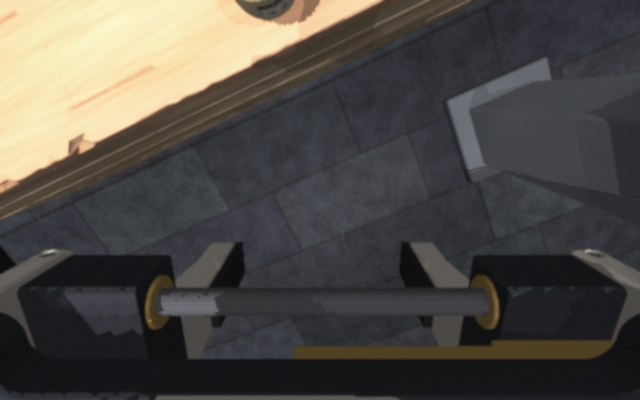

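View pics/sc1.png

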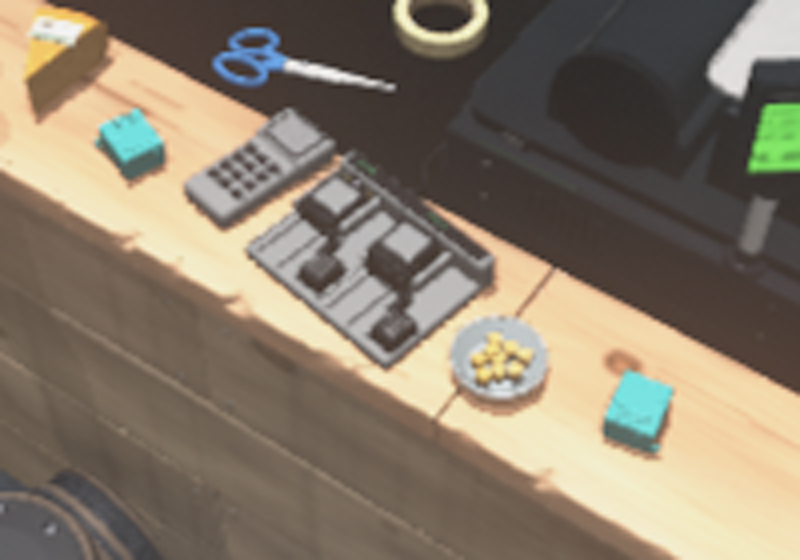

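View pics/tp1.png

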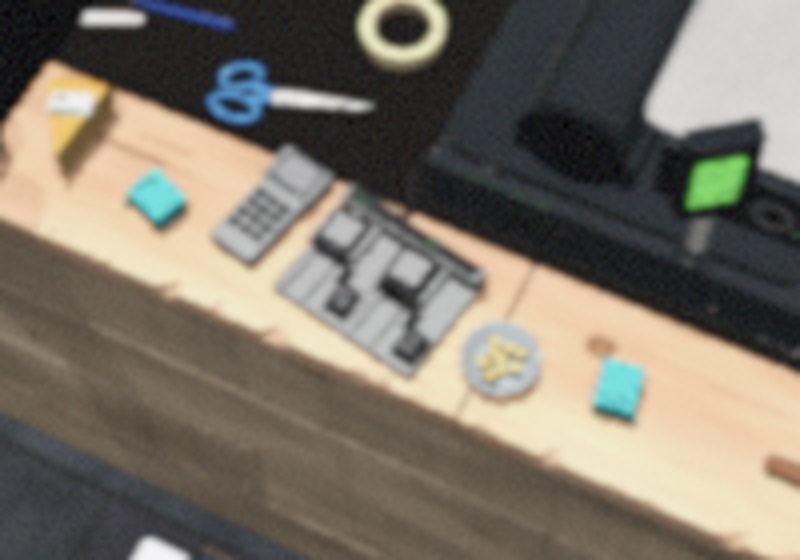

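```bash
cat > h.py <<'E'
import numpy as np
from scipy.spatial.transform import Rotation as R
def cloud(f,Tw=None):
    z=f["range_z"]; v,u=np.mgrid[0:400,0:640]
    P=np.stack([(u-f["cx"])*z/f["fx"],(v-f["cy"])*z/f["fy"],z,np.ones_like(z)],-1)
    T=np.linalg.inv(f["view"]) if "view" in f else Tw@f["hand_eye"]
    W=(P@T.T)[...,:3]; W[z==0]=np.nan
    return W
def toolT(s):
    T=np.eye(4);T[:3,:3]=R.from_euler('xyz',s["ee_rot"]).as_matrix();T[:3,3]=s["eef_pos"];return T
E
python3 - <<'E'
from station import *
from h import *
s=get_state();print(toolT(s).round(3))
for n in("scene","top"):
    f=grab_frame(n);W=cloud(f)
    for th in ("dock","thick_pack","slim_pack","key_left_top","terminal","sample_dish"):
        for d in masks_of(th,n):
            m=d["mask"]; p=W[m]; p=p[~np.isnan(p[:,0])]
            print(n,th,round(d["conf"],2),[int(v) for v in d["extent"]],np.median(p,0).round(3),"zmax",np.percentile(p[:,2],[5,95]).round(3), f["pixels"][m].mean(0).round())
E
```

```text
[[-0.     0.914 -0.405  0.273]
 [ 0.    -0.405 -0.914  0.617]
 [-1.    -0.    -0.     0.244]
 [ 0.     0.     0.     1.   ]]
scene dock 0.76 [282, 166, 345, 221] [0.51  0.061 0.018] zmax [0.01  0.043] [140. 134. 131.]
scene dock 0.45 [311, 203, 320, 217] [0.464 0.    0.028] zmax [0.017 0.033] [101.  92.  88.]
scene thick_pack 0.79 [371, 223, 386, 244] [ 0.508 -0.231  0.032] zmax [0.012 0.037] [119. 195. 190.]
scene thick_pack 0.7 [313, 185, 331, 204] [0.53  0.032 0.046] zmax [0.026 0.051] [115. 108. 104.]
scene thick_pack 0.53 [247, 160, 264, 173] [0.501 0.342 0.032] zmax [0.009 0.037] [111. 179. 175.]
scene thick_pack 0.51 [282, 165, 342, 222] [0.509 0.059 0.018] zmax [0.007 0.044] [139. 132. 129.]
scene slim_pack 0.65 [297, 171, 311, 186] [0.55  0.129 0.035] zmax [0.026 0.04 ] [123. 116. 113.]
scene terminal 0.73 [268, 160, 302, 180] [0.554 0.219 0.024] zmax [0.009 0.03 ] [145. 139. 136.]
scene sample_dish 0.81 [331, 208, 357, 232] [ 0.496 -0.096  0.018] zmax [0.004 0.025] [197. 191. 170.]
top dock 0.72 [291, 178, 342, 223] [0.508 0.067 0.018] zmax [0.007 0.042] [151. 150. 148.]
top thick_pack 0.61 [273, 167, 301, 196] [0.558 0.229 0.024] zmax [0.013 0.033] [159. 157. 155.]
top thick_pack 0.53 [313, 195, 327, 204] [0.534 0.039 0.046] zmax [0.03  0.053] [124. 124. 124.]
top thick_pack 0.53 [364, 217, 380, 239] [ 0.51  -0.226  0.031] zmax [0.008 0.039] [126. 199. 194.]
top slim_pack 0.58 [297, 182, 310, 194] [0.553 0.137 0.034] zmax [0.025 0.041] [139. 138. 138.]
top key_left_top 0.62 [299, 202, 306, 206] [0.48  0.098 0.03 ] zmax [0.021 0.036] [104. 103. 105.]
top terminal 0.75 [272, 168, 299, 194] [0.552 0.228 0.023] zmax [0.011 0.033] [159. 157. 155.]
top terminal 0.44 [299, 182, 311, 197] [0.55  0.134 0.033] zmax [0.022 0.041] [134. 133. 133.]
top sample_dish 0.8 [331, 213, 356, 228] [ 0.498 -0.089  0.016] zmax [0.003 0.025] [197. 195. 179.]
```

The pack at (0.53, 0.035) has its top at z≈0.046, so it is the thick one, in the right bay (scene pixel 322,195). The slim pack is in the left bay (scene 304,179, top at 0.034). The turquoise look-alikes at scene (377,232) and (254,166) are loose on the ledge, so they don't count. The target key is key_right. Next I'll move over the dock for a close wrist view.

```bash
python3 - <<'E'
from station import *
from h import *
f=grab_frame("wrist");s=get_state();T=toolT(s);print(f["hand_eye"].round(3))
for tgt in ([0.44,0.03,0.244],[0.46,0.03,.2]):
    print((T[:3,:3].T@(np.array(tgt)-T[:3,3])*100).round(1))
yaw=np.radians(-10.5); d=np.array([np.cos(yaw),np.sin(yaw)]);ty=T[:2,1];print("turn about x", np.degrees(np.arctan2(ty[1],ty[0])), "->",-10.5)
E
```

```text
[[-0.001 -0.309  0.951 -0.141]
 [-0.001 -0.951 -0.309  0.085]
 [ 1.    -0.001  0.001  0.001]
 [ 0.     0.     0.     1.   ]]
[-0.  39.  46.9]
[ 4.4 40.8 46.1]
turn about x -23.877994701681548 -> -10.5
```

Call:
step_arm([
  [0,3.5,4,-2,0.3],
  [0,6,7,-4,0.64],
  [0,8.5,10,-7,0.64],
  [0,11,13,-10,0.64],
  [0,13.5,16,-13.4,0.64],
  [0,16,19,-13.4,0.64],
  [0,18.5,22,-13.4,0.64],
  [0,21,25,-13.4,0.64],
  [0,23.5,28,-13.4,0.64],
  [0,26,31,-13.4,0.64],
])

```text
t: 2.33
eef_pos: [0.3856, 0.2267, 0.244]
ee_rot: [2.652, 1.57, 0.899]
force: [1.3, 0.6, 0.4]
width: 0.0323
```

```bash
python3 - <<'E'
from station import *
from h import *
s=get_state();T=toolT(s);print(s["t"],T.round(3),s["q"].round(2))
print((T[:3,:3].T@(np.array([.45,.03,.22])-T[:3,3])*100).round(1))
E
```

```text
2.3333 [[ 0.001  0.983 -0.181  0.386]
 [ 0.001 -0.181 -0.983  0.227]
 [-1.     0.001 -0.001  0.244]
 [ 0.     0.     0.     1.   ]] [ 0.97 -0.03 -0.46  0.   -1.14  0.41]
[ 2.4  9.9 18.2]
```

Call:
step_arm([
  [0,1.5,3,0,0.64],
  [0,3,6,0,0.64],
  [0.5,4.5,9,0,0.64],
  [1,6,12,0,0.64],
  [1.5,7.5,14,0,0.64],
  [2,9,16,0,0.64],
  [2.4,9.9,18.2,0,0.64],
  [2.4,9.9,18.2,0,0.64],
  [2.4,9.9,18.2,0,0.64],
  [2.4,9.9,18.2,0,0.64],
])

```text
t: 3.17
eef_pos: [0.4498, 0.0315, 0.2197]
ee_rot: [2.227, 1.57, 0.472]
force: [-0.5, -0.7, 0.4]
width: 0.0312
```

```bash
python3 - <<'E'
from station import *
from h import *
import cv2,pickle
s=get_state();T=toolT(s);print(s["t"],T.round(3))
f=grab_frame("wrist");W=cloud(f,T)
out=[(th,[(d["conf"],d["mask"]) for d in masks_of(th,"wrist")]) for th in("thick_pack","slim_pack","key_left_top","dock")]
pickle.dump((f,T,out),open("w1.pkl","wb"))
cv2.imwrite("pics/w1.png",f["pixels"][:,:,::-1])
for th,l in out:
    for c,m in l:
        p=W[m];p=p[~np.isnan(p[:,0])]; v,u=np.nonzero(m)
        print(th,round(c,2),u.min(),v.min(),u.max(),v.max(),np.median(p,0).round(4) if len(p) else None)
E
```

```text
3.1667 [[ 0.     0.983 -0.183  0.45 ]
 [ 0.    -0.183 -0.983  0.032]
 [-1.     0.    -0.     0.22 ]
 [ 0.     0.     0.     1.   ]]
thick_pack 0.9 526 29 597 106 [ 0.5184 -0.2206  0.0317]
thick_pack 0.85 0 153 71 206 [0.509  0.3374 0.031 ]
thick_pack 0.74 272 66 331 131 [0.5381 0.0358 0.0459]
slim_pack 0.65 235 127 274 178 [0.4871 0.0946 0.0274]
slim_pack 0.55 176 68 238 129 [0.5555 0.1285 0.0338]
key_left_top 0.87 234 125 273 177 [0.4879 0.0949 0.0274]
dock 0.96 164 0 371 184 [0.5275 0.0677 0.0148]
dock 0.38 176 68 239 130 [0.5555 0.1285 0.0338]
```

View pics/w1.png

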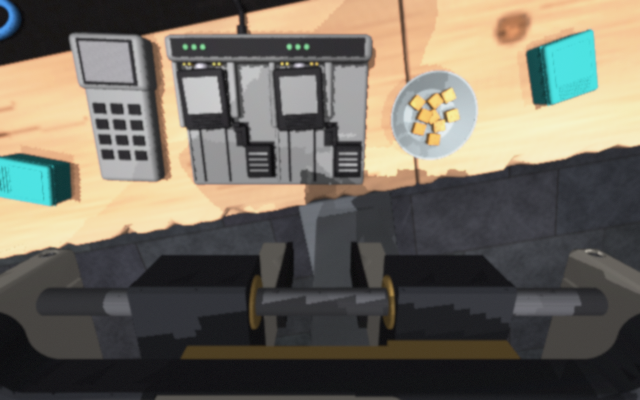

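Wrist view: the dock spans (165–372, 35–185). The thick black pack is at (298,98) with its key at (347,158). The slim pack is at (206,98) with its key at (258,158). Now I'll fit the dock's pose.

```bash
cat > fit.py <<'E'
from h import *
import cv2
def fit(f,T,box=(140,20,400,195),yaw0=-10.5):
    W=cloud(f,T); l,t,r,b=box
    sub=W[t:b,l:r].reshape(-1,3); sub=sub[~np.isnan(sub[:,0])]
    z=sub[:,2]
    h=sub[(z>.036)&(z<.044)]
    # housing: keep farthest along x'
    y0=np.radians(yaw0); ex=np.array([np.cos(y0),np.sin(y0)])
    a=h[:,:2]@ex; 
    h=h[a>np.percentile(a,98)-.03]
    rc=cv2.minAreaRect((h[:,:2]*1000).astype(np.float32))
    print("housing rect",rc,len(h))
    # slab: tray points z 11..17mm
    m=(z>.009)&(z<.046); p=sub[m]
    return W,sub,p,h
E
python3 - <<'E'
import pickle
from fit import *
f,T,out=pickle.load(open("w1.pkl","rb"))
W,sub,p,h=fit(f,T)
z=sub[:,2]
print(np.histogram(z,bins=np.arange(-.01,.06,.004)))
dm=[m for th,l in out if th=="dock" for c,m in l][0]
d=W[dm]; d=d[~np.isnan(d[:,0])&(d[:,2]>.009)&(d[:,2]<.06)]
print("dock rect",cv2.minAreaRect((d[:,:2]*1000).astype(np.float32)))
for yaw in(-9.5,-10,-10.5,-11,-11.5):
    y=np.radians(yaw);ex=np.array([np.cos(y),np.sin(y)]);ey=np.array([-np.sin(y),np.cos(y)])
    a=d[:,:2]@ex;b=d[:,:2]@ey
    print(yaw,np.percentile(a,[.3,99.7]).round(4),np.percentile(b,[.3,99.7]).round(4))
E
```

```text
housing rect ((584.2593994140625, 56.37649917602539), (193.6319122314453, 30.71649932861328), 79.44815063476562) 5331
(array([    2,   554, 12712,    79,   304,  7873,  5135,  1485,  1308,
        3162,  1984,  2273,  4523,  1783,  1397,     0,     0]), array([-0.01 , -0.006, -0.002,  0.002,  0.006,  0.01 ,  0.014,  0.018,
        0.022,  0.026,  0.03 ,  0.034,  0.038,  0.042,  0.046,  0.05 ,
        0.054,  0.058]))
dock rect ((536.3776245117188, 65.25824737548828), (195.65667724609375, 172.83074951171875), 79.3935775756836)
-9.5 [0.4321 0.5914] [0.0561 0.2491]
-10 [0.431  0.5898] [0.0606 0.2535]
-10.5 [0.4295 0.5881] [0.0651 0.258 ]
-11 [0.428  0.5864] [0.0695 0.2627]
-11.5 [0.4264 0.5846] [0.0737 0.2674]
```

```bash
cat > feat.py <<'E'
from h import *
import cv2,pickle
def feat(f,T,yaw,boxes):
    W=cloud(f,T);y=np.radians(yaw);ex=np.array([np.cos(y),np.sin(y)]);ey=np.array([-np.sin(y),np.cos(y)])
    for name,(l,t,r,b),z0,z1,cx,cy in boxes:
        p=W[t:b,l:r].reshape(-1,3);p=p[(p[:,2]>z0)&(p[:,2]<z1)]
        a=p[:,:2]@ex;c=p[:,:2]@ey
        A=np.percentile(a,[1,99]);C=np.percentile(c,[1,99])
        rc=cv2.minAreaRect((p[:,:2]*1000).astype(np.float32))
        print(name,len(p),"a",A.round(4),"b",C.round(4),"size",((A[1]-A[0])*1e3).round(1),((C[1]-C[0])*1e3).round(1),"z",np.median(p[:,2]).round(4),"=> origin a",(A.mean()-cx).round(4),"b",(C.mean()-cy).round(4),"rect ang",round(rc[2],1))
E
python3 - <<'E'
from feat import *
f,T,out=pickle.load(open("w1.pkl","rb"))
feat(f,T,-10.6,[
("keyR",(325,135,370,185),.0235,.032,-.046,-.078),
("keyL",(236,135,280,185),.0235,.032,-.046,.018),
("thick",(265,60,333,135),.0425,.052,.019,-.028),
("slim",(172,60,240,135),.030,.037,.019,.068),
("housing",(155,30,380,66),.036,.046,.064,0),
("all",(150,30,380,190),.0105,.046,0,0),
])
cv2.imwrite("pics/w1c.png",cv2.resize(f["pixels"][20:200,150:400,::-1],(750,540),interpolation=cv2.INTER_CUBIC))
E
```

```text
keyR 894 a [0.441  0.4838] b [0.0715 0.1008] size 42.8 29.3 z 0.0277 => origin a 0.5084 b 0.1641 rect ang 81.3
keyL 903 a [0.441  0.4838] b [0.1671 0.1967] size 42.8 29.7 z 0.0276 => origin a 0.5084 b 0.1639 rect ang 79.4
thick 3043 a [0.4937 0.5495] b [0.1114 0.1577] size 55.9 46.3 z 0.0459 => origin a 0.5026 b 0.1626 rect ang 82.4
slim 3087 a [0.4934 0.557 ] b [0.2039 0.2533] size 63.6 49.3 z 0.0338 => origin a 0.5062 b 0.1606 rect ang 79.5
housing 5299 a [0.557  0.5783] b [0.0688 0.2566] size 21.3 187.8 z 0.0401 => origin a 0.5036 b 0.1627 rect ang 79.4
all 27667 a [0.4307 0.5783] b [0.0678 0.2955] size 147.6 227.7 z 0.0257 => origin a 0.5045 b 0.1817 rect ang 79.4
```

View pics/w1c.png

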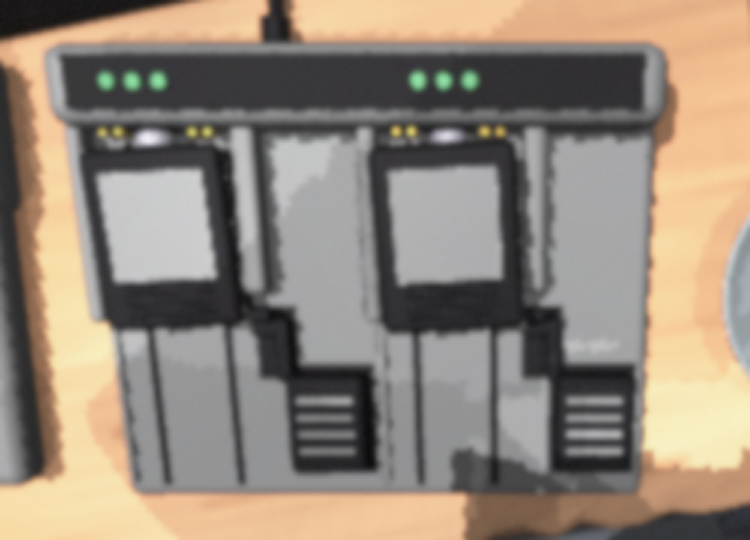

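The fit gives a yaw of about -10.6° and a dock origin (along its own axes) of a≈0.5045, b≈0.163. I'll go above the key and tray_right, midpoint dock (-46, -53), with the fingertips about 17 mm over the key.

Call:
step_arm([
  [2,0.7,0.1,0,0.64],
  [4,1.4,0.3,0,0.64],
  [6,2.2,0.4,0,0.64],
  [8,2.2,0.4,0,0.64],
  [10,2.2,0.4,0,0.64],
  [12,2.2,0.4,0,0.64],
  [13.5,2.2,0.4,0,0.64],
  [14.8,2.2,0.4,0,0.64],
  [15.8,2.2,0.4,0,0.64],
  [15.8,2.2,0.4,0,0.64],
])

```text
t: 4.25
eef_pos: [0.4695, 0.0236, 0.0598]
ee_rot: [-1.006, 1.568, -2.759]
force: [-0.4, 0.2, 0.1]
width: 0.0317
```

```bash
python3 - <<'E'
from station import *
from h import *
import cv2,pickle
s=get_state();T=toolT(s);print(s["t"],T.round(4),s["force"],s["width"])
f=grab_frame("wrist");W=cloud(f,T)
pickle.dump((f,T),open("w2.pkl","wb"))
cv2.imwrite("pics/w2.png",f["pixels"][:,:,::-1])
g=grab_frame("scene");cv2.imwrite("pics/s2.png",cv2.resize(g["pixels"][140:260,250:400,::-1],(750,600),interpolation=cv2.INTER_CUBIC))
E
```

```text
4.25 [[-0.0031  0.9834 -0.1813  0.4695]
 [-0.0012 -0.1813 -0.9834  0.0236]
 [-1.     -0.0028  0.0018  0.0598]
 [ 0.      0.      0.      1.    ]] [-0.37955611  0.2268295   0.0878642 ] 0.03171596213768787
```

View pics/w2.png

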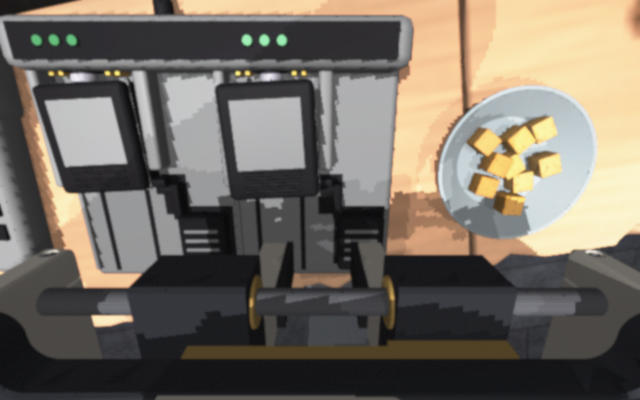

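View pics/s2.png

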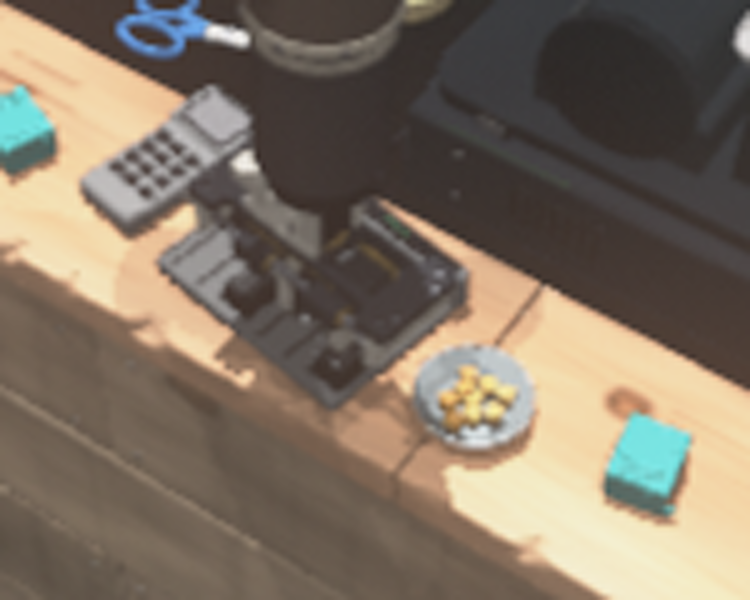

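```bash
python3 - <<'E'
from feat import *
f,T=pickle.load(open("w2.pkl","rb"))
feat(f,T,-10.5,[
("keyR",(335,205,390,262),.0235,.032,-.046,-.078),
("keyL",(180,205,238,262),.0235,.032,-.046,.018),
("thick",(210,80,325,205),.0425,.052,.019,-.028),
("housing",(0,10,420,70),.036,.046,.064,0)])
y=np.radians(-10.5);ex=np.array([np.cos(y),np.sin(y)]);ey=np.array([-np.sin(y),np.cos(y)])
print("tcp a,b",T[:2,3]@ex,T[:2,3]@ey)
W=cloud(f,T);L=(W-T[:3,3])@T[:3,:3]
for v in (246,255,262,270,285,310,325):
    print(v,[(u,*(L[v,u]*1000).round(0)) for u in list(range(256,300,6))+list(range(346,392,6))])
E
```

```text
keyR 1591 a [0.4475 0.4806] b [0.0708 0.0991] size 33.1 28.2 z 0.0276 => origin a 0.5101 b 0.163 rect ang 82.8
keyL 1832 a [0.452  0.4765] b [0.1661 0.1929] size 24.4 26.8 z 0.0277 => origin a 0.5102 b 0.1615 rect ang 77.8
thick 10966 a [0.4942 0.5501] b [0.111  0.1566] size 55.9 45.5 z 0.0459 => origin a 0.5032 b 0.1618 rect ang 82.3
housing 21016 a [0.5573 0.5788] b [0.0683 0.2541] size 21.6 185.8 z 0.0402 => origin a 0.5041 b 0.1612 rect ang 79.5
tcp a,b 0.45733574258330095 0.10879157840037709
246 [(256, np.float64(47.0), np.float64(-7.0), np.float64(-42.0)), (262, np.float64(9.0), np.float64(12.0), np.float64(-30.0)), (268, np.float64(9.0), np.float64(12.0), np.float64(-27.0)), (274, np.float64(9.0), np.float64(11.0), np.float64(-24.0)), (280, np.float64(9.0), np.float64(12.0), np.float64(-21.0)), (286, np.float64(12.0), np.float64(10.0), np.float64(-18.0)), (292, np.float64(12.0), np.float64(10.0), np.float64(-15.0)), (298, np.float64(47.0), np.float64(-7.0), np.float64(-15.0)), (346, np.float64(32.0), np.float64(0.0), np.float64(16.0)), (352, np.float64(11.0), np.float64(11.0),
[... 5673 characters left out ...]
0)), (286, np.float64(950.0), np.float64(-816.0), np.float64(-148.0)), (292, np.float64(948.0), np.float64(-814.0), np.float64(-123.0)), (298, np.float64(945.0), np.float64(-812.0), np.float64(-98.0)), (346, np.float64(392.0), np.float64(-356.0), np.float64(51.0)), (352, np.float64(388.0), np.float64(-352.0), np.float64(63.0)), (358, np.float64(-29.0), np.float64(-7.0), np.float64(17.0)), (364, np.float64(-29.0), np.float64(-7.0), np.float64(19.0)), (370, np.float64(-36.0), np.float64(-1.0), np.float64(20.0)), (376, np.float64(-48.0), np.float64(9.0), np.float64(20.0)), (382, np.float64(-57.0), np.float64(16.0), np.float64(20.0)), (388, np.float64(-67.0), np.float64(24.0), np.float64(20.0))]
```

The fingers span ±16–30 mm, so the left one stands at dock y≈-30 and the key finger at about -76. Their rear faces are at x≈-35. Alignment is good, so I'll press.

Call:
step_arm([
  [0.5,0,0,0,0.64],
  [1.0,0,0,0,0.64],
  [1.4,0,0,0,0.64],
  [1.7,0,0,0,0.64],
  [2.0,0,0,0,0.64],
  [2.2,0,0,0,0.64],
  [2.4,0,0,0,0.64],
  [2.4,0,0,0,0.64],
  [2.4,0,0,0,0.64],
  [2.4,0,0,0,0.64],
])

```text
t: 5.18
eef_pos: [0.4704, 0.0235, 0.0376]
ee_rot: [-1.073, 1.57, -2.827]
force: [-3.6, 1.4, 4.2]
width: 0.0316
```

```bash
cat > look.py <<'E'
import sys
from station import *
from feat import *
n=sys.argv[1]
s=get_state();T=toolT(s);print(s["t"],T[:3,3].round(4),s["force"].round(2),s["moment"].round(2),s["width"])
f=grab_frame("wrist");pickle.dump((f,T),open(f"w{n}.pkl","wb"))
cv2.imwrite(f"pics/w{n}.png",f["pixels"][:,:,::-1])
feat(f,T,-10.5,[("keyR",(335,205,390,262),.0155,.032,-.046,-.078),("thick",(210,70,325,260),.0425,.052,.019,-.028),("slim",(10,70,150,200),.030,.037,.019,.068)])
E
python3 look.py 3
```

```text
5.1833 [0.4704 0.0235 0.0376] [-3.63  1.37  4.21] [0.31 0.98 0.04] 0.03157480430806604
keyR 1538 a [0.4568 0.4875] b [0.0711 0.1004] size 30.7 29.3 z 0.0198 => origin a 0.5181 b 0.1638 rect ang 87.1
thick 12145 a [0.4724 0.5275] b [0.112  0.1567] size 55.1 44.7 z 0.0459 => origin a 0.4809 b 0.1623 rect ang 79.6
slim 11692 a [0.4979 0.5536] b [0.2059 0.2503] size 55.8 44.4 z 0.0338 => origin a 0.5068 b 0.1601 rect ang 79.1
```

View pics/w3.png

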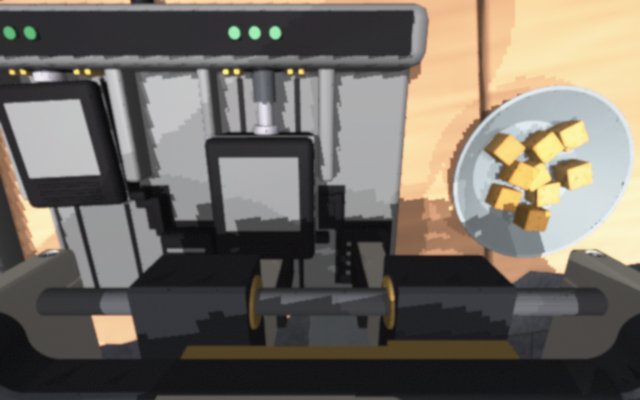

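The pack shot out 22 mm and is resting against the finger (pixel 262,195); its spring rod is visible behind it. The key is pressed about 8 mm. Now I'll raise until the key is fully up, keeping the finger in front of the pack.

Call:
step_arm([
  [-0.3,0,0,0,0.64],
  [-0.6,0,0,0,0.64],
  [-0.85,0,0,0,0.64],
  [-1.05,0,0,0,0.64],
  [-1.05,0,0,0,0.64],
  [-1.05,0,0,0,0.64],
  [-1.05,0,0,0,0.64],
  [-1.05,0,0,0,0.64],
  [-1.05,0,0,0,0.64],
  [-1.05,0,0,0,0.64],
])

```text
t: 6.07
eef_pos: [0.4705, 0.0235, 0.0479]
ee_rot: [-0.927, 1.57, -2.68]
force: [-2.3, -0.5, 0.5]
width: 0.0314
```

```bash
python3 look.py 4
```

```text
6.0667 [0.4705 0.0235 0.0479] [-2.27 -0.51  0.5 ] [0.03 0.81 0.09] 0.03135804835280412
keyR 1570 a [0.4553 0.4869] b [0.071  0.1003] size 31.6 29.3 z 0.0272 => origin a 0.5171 b 0.1636 rect ang 85.1
thick 11268 a [0.4699 0.5276] b [0.1121 0.1572] size 57.7 45.1 z 0.0459 => origin a 0.4798 b 0.1626 rect ang 79.0
slim 11585 a [0.4947 0.5562] b [0.2058 0.252 ] size 61.5 46.2 z 0.0338 => origin a 0.5065 b 0.1609 rect ang 79.5
```

View pics/w4.png

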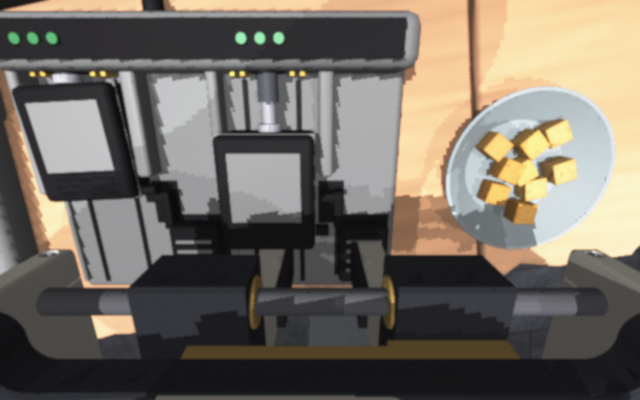

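```bash
python3 - <<'E'
from feat import *
for n in(2,3,4):
    f,T=pickle.load(open(f"w{n}.pkl","rb"));W=cloud(f,T)
    for nm,(l,t,r,b) in {"R":(335,225,390,250),"L":(165,225,225,245)}.items():
        p=W[t:b,l:r].reshape(-1,3);p=p[(p[:,2]>.0165)&(p[:,2]<.032)];print(n,nm,len(p),np.percentile(p[:,2],[25,50,75,90]).round(4))
E
```

```text
2 R 938 [0.0273 0.0278 0.0284 0.0288]
2 L 901 [0.0273 0.0278 0.0283 0.0287]
3 R 1158 [0.0193 0.02   0.0207 0.027 ]
3 L 907 [0.0228 0.0265 0.0275 0.028 ]
4 R 1038 [0.0269 0.0276 0.0281 0.0285]
4 L 1062 [0.0266 0.0275 0.028  0.0285]
```

Key_right is back at rest height (0.0276, against 0.0275 for the untouched left key). The pack still presses on the finger with about 2.3 N. I'll hand in.

```bash
python3 -c "
from station import *
print(job_done())"
```

```text
the job is handed in; nothing more can be done
None
```

The thick pack is ejected and held on the front tray, and its key is back up. I handed the job in at about 6 s of the 32 s allowed.

The thick pack was in the right bay: its top stood at z≈46 mm, against 34 mm for the slim pack. One finger pressed that bay's key about 8 mm while the other stood in front of the pack. The spring pushed the pack out and this finger stopped it; I then raised the fingers about 10 mm.

My last checks showed:
- **Pack:** it is about 22–24 mm further out than when seated, flat on the tray, and pressing on the finger with about 2.3 N.
- **Fingertip:** it is about 17 mm above the tray.
- **Right key:** it measured 27.6 mm high, against 27.8 mm before the press and 27.5 mm for the untouched left key. The fingertip clears it by about 3 mm.
- **Slim pack and its key:** both showed no movement.
- **Other things:** I never came near them; I checked this by eye in the wrist picture only, not by measurement.

No check failed. The position fits from the different parts of the dock differed by a few millimetres, because one fingertip and the key's latch arm spoiled the key fits.

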